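# Latch the ball tray's handle and hold the tray level over the rinsing bowl

### The job

I want to rinse the two grinding balls with the wash bottle. While the tray stands on the bench, swing its folded carrying handle up until it snaps into its catch, so that the tray cannot swing under the jet; then lift the tray by the grip of the handle and carry it, without letting either ball out of its pocket or disturbing anything else, to over the middle of the steel bowl. Finish while still holding it there, level and still, about 8 cm above the bowl's rim: do not put it down.

Things in the scene. Friction and masses are not known exactly. Their poses are not given: they have to be found in the camera images.
- tray: Steel ball tray, 108 (x) by 124 mm (y), 0.65 to 0.8 kg, loose on rubber feet: it can slide or tip over. Origin: centre of its underside, z up. Plate top at z = 20 mm, side rims to 30 mm. Two 4 mm brackets at y = -60 and +60 mm (x -30 to +22 mm) rise to z = 94 mm and carry the handle's pivots at x = 0, z = 50 mm. Of its six pockets two hold a ball; a ball rolls out at about 30 degrees of tilt.
- handle (a joint): Swing of the tray's U-shaped handle about the tray's +y axis. 0 = folded, legs leaning to the tray's -x side, 30 degrees above level; 1.047 = upright, stop at 1.055. Slightly stiff, stays about where left (start 0 to 0.3). From 0.33 on its legs ride over two sprung buttons (1 to 1.5 N at the grip), which spring out behind them when the handle is fully up and keep it there. In the catch: above 1.0.
- handle_grip (a point): Centre of the handle's black cross bar (the grip), 90 mm from the pivot axis. The bar lies along the tray's y axis, 124 mm long between the legs; upright it is 12 mm thick along the tray's x, 16 mm high, flat-sided, its centre 140 mm above the tray's underside. It turns with the handle.
- pocket_3 (a point): Middle of the mouth of one of the two pockets in use, a round hole 13 mm across at x = -22, y = +36 mm in the tray's frame, level with the plate's top.
- pocket_5 (a point): Middle of the mouth of the other pocket in use, a round hole 13 mm across at x = +22, y = 0 mm in the tray's frame, level with the plate's top.
- ball_big_center (a point): Centre of the larger loose steel ball, 25 mm in diameter, 64 g, in one of the two pockets in use; seated, its centre is 11 mm above the pocket's mouth.
- ball_small_center (a point): Centre of the smaller loose steel ball, 20 mm in diameter, 33 g, in the other pocket; seated, its centre is 8 mm above the pocket's mouth.
- bowl: Round open steel bowl, 190 mm across, rim 55 mm above the bench, 0.5 kg, loose. Origin: centre of its underside. It may stand to the left or to the right of the tray.
- wash_bottle: Bystander: white wash bottle with red cap and bent spout, 69x110x206 mm, behind the work. Origin: centre of its underside.
- beaker: Bystander: small empty glass beaker, 57 mm wide, 68 mm high, behind the work. Origin: centre of its underside.
- tip_box: Bystander: box of pipette tips with open clear lid, 73x118x74 mm, behind the work. Origin: centre of its underside.
- forceps: Bystander: steel forceps, 135 mm long, 8 mm high, lying at the front right. Origin: centre of the underside.

How it is judged:
By the outcome, as a careful person would: the job done as asked, in the order asked, and still so for the second after the job is handed in, while the arm keeps its last pose, push and grip.
It also fails if it takes over 48 s, if anything falls off the work surface, if the arm or the gripper's body presses on something with over 40 N, if the wrist force passes 120 N, or if a joint passes its speed limit or range.

### The arm

A 6-joint arm with a two-finger parallel gripper is mounted at the origin on a cart in front of the work surface, level with it; the furniture and walls round the work are solid. World frame = base frame: x ahead of the robot, y to its left, z up, the work surface at z = 0. Lengths are in m, angles in rad, forces in N, time in s.
With the tool pointing down it reaches from about 0.25 to 0.8 m from the base axis. Payload 8.5 kg.
Tool frame: the origin (TCP) lies between the finger pads; the fingertips stand 14 mm ahead of it and the grasp point (between the pads) lies 5 mm behind it; z points along the fingers, y is the line along which they close (so a half turn about z gives the same grasp; the last joint's range is limited). The gripper opens to 85 mm and grips with 20 to 120 N. Pads are 22 mm wide; open, the fingers measure 114 mm over their backs; the gripper's body (76 mm by 85 mm) begins 54 mm behind the grasp point. The pads swing forward as they close: fully open they stand 13 mm farther back than shut.
Start: joints at [1.252, 0.238, -0.013, 1.319, 0, 1.571], TCP at [0.165, 0.499, 0.245] pointing down, gripper open.
Joint ranges: [-2.66, 2.66], [-1.03, 1.9], [-1.14, 1.46], [-1.82, 2.27], [-1.45, 1.34], [-3.14, 3.14]. Speed limits (rad/s): [2.22, 2.22, 2.79, 3.14, 3.14, 3.14].

### API

Orientations are given as a unit quaternion [w, x, y, z].
In Python, from plant import bot, optics gives the robot as it stands. The module is installed in compiled form; this text tells all that it offers.
- The arm moves only by the tool play_rows, never from a script. Its argument "motion" is a list of rows, each a list of 7 numbers: the shift along the tool's x, y, z in m, then the turn, a rotation vector about the tool's x, y, z in rad, then the finger opening in m, from 0 to 0.0854. In form: [[tx, ty, tz, ax, ay, az, claw], ...]. A call has 1 to 12 rows; each row is the pose to reach, as a shift and turn from the pose commanded when the call began, along the tool's axes at that moment; what a row does not reach only later rows make up. A row lasts 1/12 s, in which the tool goes at most 41.7 mm and 7.16 degrees, less where a joint would pass 70% of its speed; a pose out of reach is approached as far as the arm can. A call with a gripper value outside its range is refused whole. The fingers move at their own pace and stop on an object; the grip force is fixed at half the most. Time passes only in rows, so rows that repeat a pose let the fingers close. It gives the time, the measured TCP pose, the force, the opening and the grip force at its end, in the units of the state.
- bot.read_state(): the state, without advancing time (a new reading comes with each control period).
- optics.read_camera(name): name is "side" or "top" or "wrist"; returns the picture (480x640x3 uint8, red, green, blue); there is no depth.
- optics.get_calibration(name): a dict with "mtx" (3x3 intrinsics, pixels), "origin" and "rotation" of the camera in the world. Camera axes: x right, y up, looking along -z (the intrinsics and any distortion apply to the point x, -y, -z); pixel columns grow to the right and rows downward; lengths in m; the calibration is good to about 2 mm. A picture is of the moment at which its call begins: read the wrist's pose just before it. get_calibration takes no time and is no camera call; for the wrist camera it gives the pose at the moment of the call.
- bot.sign_off(): hands the job in; it is judged then, once.
The state is a dict: "clock": time; "qpos": joint angles; "joint_vel": joint speeds; "tau": joint torques, N m; "position": TCP position; "ee_rot": TCP orientation; "contact_force": force on the tool from outside, world axes, zero at the start; "ft_torque": the same for the moment, N m; "opening": opening from 0.0 (shut) to 1.0 (fully open); "gripper_force": force on a finger pad.
Only numpy, scipy, OpenCV 4.12 (cv2) and the standard library are available. Lean on these libraries where they do the work, as an engineer would, in place of code of your own. Each camera call takes 0.05 s, during which the arm holds its last target. There are 200 camera calls.

## Working session

There is one attempt and no reset: what is moved stays moved. The work goes in short steps, Python scripts to look and compute and a tool call to move; the robot and the scene stay as the last step left them, time stands still between calls to the robot, and variables do not carry over. Pictures are saved under pics/ and viewed, at most 10 in all, crops included, and the job is handed in when it is done.

Besides the shell and the picture viewer there is one more tool, called as name([rows], argument=value, ...), one row to a line, values as JSON. play_rows: Moves the arm, as the interface text tells. Its arguments: {"type":"object","properties":{"motion":{"type":"array"}},"required":["motion"]}

```bash
mkdir -p pics; python3 - <<'E'
from plant import bot, optics
import cv2
s=bot.read_state();print(s)
for n in("top","side"):
    c=optics.get_calibration(n);print(n,c)
    cv2.imwrite(f"pics/{n}0.png",optics.read_camera(n)[:,:,::-1])
E
```

```text
{'clock': 0.0, 'qpos': array([ 1.25200542e+00,  2.38789050e-01, -1.42186032e-02,  1.31922027e+00,
        1.11620761e-05,  1.57081896e+00]), 'joint_vel': array([ 5.54035988e-04, -2.52095718e-05, -1.07741260e-03, -1.04451490e-03,
        1.37207322e-03,  2.57617058e-04]), 'tau': array([-1.25046536e-03, -5.38791490e+01,  3.46441054e+01,  1.83674373e-02,
       -1.95870125e-04, -3.93370465e-05]), 'position': array([0.16442066, 0.4981823 , 0.24468716]), 'ee_rot': array([-1.19115101e-04,  1.58732486e-01,  9.87321369e-01, -7.05841973e-04]), 'contact_force': array([-0.54538507,  0.3234287 , -0.29816508]), 'ft_torque': array([0.01723966, 0.0083451 , 0.01540493]), 'gripper_force': 0.0, 'opening': 1.0025730694497443}
top {'mtx': array([[617.66035137,   0.        , 318.91337073],
       [  0.        , 617.66035137, 243.15721556],
       [  0.        ,   0.        ,   1.        ]]), 'origin': array([ 0.41663374, -0.1682121 ,  1.27572832]), 'rotation': array([-0.70315586, -0.0446708 ,  0.04484244,  0.7082129 ])}
side {'mtx': array([[520.45978802,   0.        , 316.02366963],
       [  0.        , 520.45978802, 244.90486387],
       [  0.        ,   0.        ,   1.        ]]), 'origin': array([ 0.07004352, -0.91220127,  0.55089792]), 'rotation': array([ 0.80859163,  0.50259081, -0.14938604, -0.26695666])}
```

View pics/top0.png

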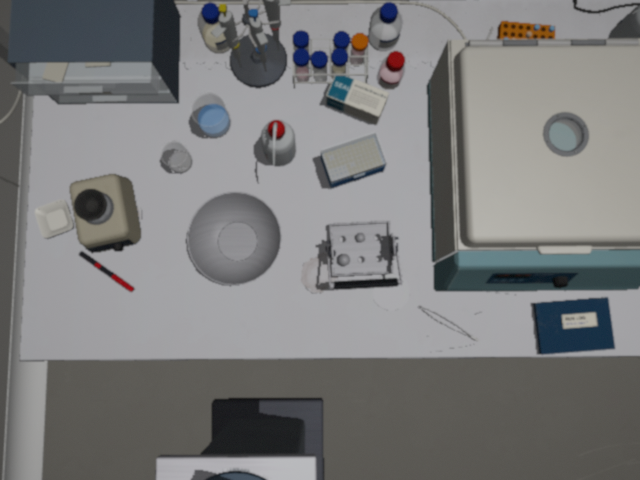

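View pics/side0.png

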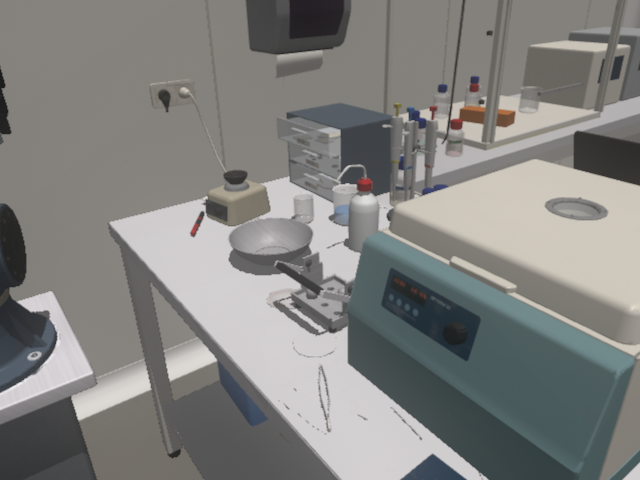

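```bash
python3 - <<'E'
import cv2
a=cv2.imread("pics/top0.png")[200:310,290:430];cv2.imwrite("pics/t1.png",cv2.resize(a,None,fx=5.4,fy=5.4,interpolation=cv2.INTER_CUBIC))
E
cat > h.py <<'E'
import numpy as np
from plant import bot, optics
from scipy.spatial.transform import Rotation as R
def rot(q): return R.from_quat([q[1],q[2],q[3],q[0]])
def ray(n,uv,z,c=None):
    "world point at height z seen at pixel uv"
    c=c or optics.get_calibration(n); K=c["mtx"]
    d=np.array([(uv[0]-K[0,2])/K[0,0],-(uv[1]-K[1,2])/K[1,1],-1.])
    d=rot(c["rotation"]).apply(d); o=np.array(c["origin"])
    return o+d*(z-o[2])/d[2]
def proj(n,p,c=None):
    c=c or optics.get_calibration(n); K=c["mtx"]
    v=rot(c["rotation"]).inv().apply(np.array(p)-c["origin"])
    return np.array([K[0,2]-K[0,0]*v[...,0]/v[...,2],K[1,2]+K[1,1]*v[...,1]/v[...,2]]).T
E
```

```text
(no output)
```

View pics/t1.png

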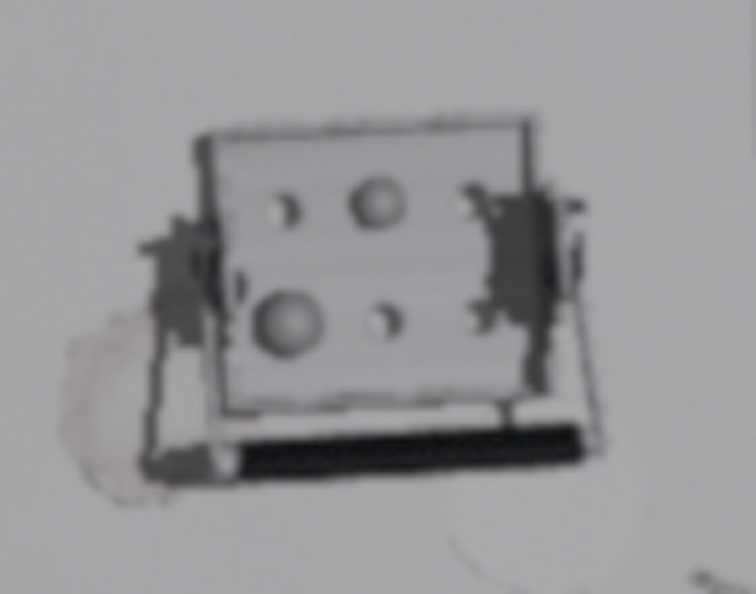

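```bash
python3 - <<'E'
from h import *
f=lambda u,v:(290+u/5.4,200+v/5.4)
B=ray("top",f(290,323),.031);S=ray("top",f(378,203),.028)
print("balls",B,S,np.linalg.norm((B-S)[:2]),"exp",np.hypot(.044,.036))
for z in(.095,.11):
    a=ray("top",f(240,462),z);b=ray("top",f(580,443),z);m=(a+b)/2
    print(z,a,b,m,np.linalg.norm(a-b),"yaw grip",np.arctan2(-(a-b)[0],(a-b)[1]))
yb=np.arctan2((S-B)[1],(S-B)[0])-np.arctan2(-.036,.044);print("yaw balls",yb)
for yw in(yb,):
    c,s=np.cos(yw),np.sin(yw);Rm=np.array([[c,-s],[s,c]])
    print("tray o",S[:2]-Rm@[.022,0],B[:2]-Rm@[-.022,.036])
for p in[(205,135),(533,118),(225,412),(545,390)]:print("corner",ray("top",f(*p),.025))
# bowl rim: ext left/right/top/bottom
for z,pts in((.055,[(187,238),(281,238),(234,193),(234,285)]),):
    for p in pts: print("bowl",ray("top",p,z))
print("arm",proj("top",bot.read_state()["position"]))
E
```

```text
balls [ 0.54080128 -0.21902857  0.031     ] [ 0.58637379 -0.25292975  0.028     ] 0.056799156053272126 exp 0.05685068161420758
0.095 [ 0.48514574 -0.19812414  0.095     ] [ 0.49100485 -0.31855476  0.095     ] [ 0.4880753  -0.25833945  0.095     ] 0.12057306472488151 yaw grip 0.0486130046549307
0.11 [ 0.48427536 -0.19774414  0.11      ] [ 0.49006004 -0.31664481  0.11      ] [ 0.4871677  -0.25719447  0.11      ] 0.11904130170493997 yaw grip 0.048613004654930646
yaw balls 0.04614679872678973
tray o [ 0.56439721 -0.25394462] [ 0.56443855 -0.25397538]
corner [ 0.61329116 -0.18789835  0.025     ]
corner [ 0.61892713 -0.3124878   0.025     ]
corner [ 0.50800716 -0.19445967  0.025     ]
corner [ 0.51542177 -0.31477927  0.025     ]
bowl [0.58435868 0.09395962 0.055     ]
bowl [ 0.58301225 -0.09352569  0.055     ]
bowl [0.67511832 0.0011494  0.055     ]
bowl [ 0.48998501 -0.00074167  0.055     ]
arm [-95.46276535 483.36724868]
```

```bash
cat >> h.py <<'E'
YAW=.047; T=np.array([.5644,-.254,0]); Z=R.from_euler("z",YAW)
def tool(t): # t tilt rad; tool x=tray y, y=tray x, z down
    M=Z.as_matrix()@R.from_euler("y",-t).as_matrix()@np.array([[0,1,0],[1,0,0],[0,0,-1.]])
    return R.from_matrix(M)
def bar(h): f=np.pi/6+h; return T+Z.apply([-.09*np.cos(f),0,.05+.09*np.sin(f)])
def delta(p,r,p0=None,r0=None):
    s=bot.read_state()
    if p0 is None: p0,r0=s["position"],rot(s["ee_rot"])
    return np.r_[r0.inv().apply(np.array(p)-p0),(r0.inv()*r).as_rotvec()].round(4)
E
python3 - <<'E'
from h import *
t=np.radians(35);r=tool(t);b=bar(.0);print(b)
print(delta(b+r.apply([0,0,-.1]),r))
E
```

```text
[ 0.48654379 -0.25766194  0.095     ]
[-0.4892 -0.6373  0.0686 -0.5353 -0.3668  1.1657]
```

play_rows([
  [-0.4892,-0.6373,0.0686,-0.5353,-0.3668,1.1657,0.06],
  [-0.4892,-0.6373,0.0686,-0.5353,-0.3668,1.1657,0.06],
  [-0.4892,-0.6373,0.0686,-0.5353,-0.3668,1.1657,0.06],
  [-0.4892,-0.6373,0.0686,-0.5353,-0.3668,1.1657,0.06],
  [-0.4892,-0.6373,0.0686,-0.5353,-0.3668,1.1657,0.06],
  [-0.4892,-0.6373,0.0686,-0.5353,-0.3668,1.1657,0.06],
  [-0.4892,-0.6373,0.0686,-0.5353,-0.3668,1.1657,0.06],
  [-0.4892,-0.6373,0.0686,-0.5353,-0.3668,1.1657,0.06],
  [-0.4892,-0.6373,0.0686,-0.5353,-0.3668,1.1657,0.06],
  [-0.4892,-0.6373,0.0686,-0.5353,-0.3668,1.1657,0.06],
  [-0.4892,-0.6373,0.0686,-0.5353,-0.3668,1.1657,0.06],
  [-0.4892,-0.6373,0.0686,-0.5353,-0.3668,1.1657,0.06],
])

```text
clock: 1.1
position: [0.3172, 0.0594, 0.2042]
ee_rot: [0.205, 0.656, 0.693, 0.216]
contact_force: [0.7, 0.3, 0.4]
opening: 0.699
gripper_force: 0.0
```

```bash
python3 - <<'E'
from h import *
t=np.radians(35);r=tool(t);b=bar(.0)
print(bot.read_state()["position"],delta(b+r.apply([0,0,-.1]),r))
E
```

```text
[0.31723093 0.05940919 0.20417224] [-0.3254  0.0621  0.0762 -0.006  -0.004   0.0065]
```

play_rows([
  [-0.325,0.062,0.076,-0.006,-0.004,0.006,0.06],
  [-0.325,0.062,0.076,-0.006,-0.004,0.006,0.06],
  [-0.325,0.062,0.076,-0.006,-0.004,0.006,0.06],
  [-0.325,0.062,0.076,-0.006,-0.004,0.006,0.06],
  [-0.325,0.062,0.076,-0.006,-0.004,0.006,0.06],
  [-0.325,0.062,0.076,-0.006,-0.004,0.006,0.06],
  [-0.325,0.062,0.076,-0.006,-0.004,0.006,0.06],
  [-0.325,0.062,0.076,-0.006,-0.004,0.006,0.06],
  [-0.325,0.062,0.076,-0.006,-0.004,0.006,0.06],
  [-0.325,0.062,0.076,-0.006,-0.004,0.006,0.06],
  [-0.325,0.062,0.076,-0.006,-0.004,0.006,0.06],
  [-0.325,0.062,0.076,-0.006,-0.004,0.006,0.06],
])

```text
clock: 2.1
position: [0.4316, -0.2607, 0.1769]
ee_rot: [0.206, 0.659, 0.691, 0.216]
contact_force: [0.1, 0.5, 0.2]
opening: 0.706
gripper_force: 0.0
```

```bash
python3 - <<'E'
from h import *
import cv2
t=np.radians(35);r=tool(t);b=bar(.0)
print(bot.read_state()["position"],delta(b+r.apply([0,0,-.1]),r))
c=optics.get_calibration("wrist");im=optics.read_camera("wrist")[:,:,::-1].copy()
for h in(0,.1,.2,.3):
    e=[bar(h)+Z.apply([0,y,0]) for y in(.06,-.06)]
    p=proj("wrist",e,c);print(h,p.round(0).tolist())
    cv2.line(im,*[tuple(map(int,q)) for q in p],(0,0,255) if h==0 else (0,255,0),1)
for n,q in(("o",[0,0,.05]),("B",[-.022,.036,.031]),("S",[.022,0,.028])):
    p=proj("wrist",T+Z.apply(q),c);print(n,p);cv2.circle(im,tuple(map(int,p)),4,(255,0,0),1)
cv2.imwrite("pics/w1.png",im)
E
```

```text
[ 0.431632   -0.2606531   0.17692149] [ 0.0004 -0.0019 -0.0013 -0.0035 -0.0003  0.0003]
0 [[316.0, 143.0], [316.0, 329.0]]
0.1 [[331.0, 143.0], [329.0, 331.0]]
0.2 [[347.0, 144.0], [342.0, 333.0]]
0.3 [[363.0, 144.0], [356.0, 335.0]]
o [363.40396333 211.13707021]
B [328.33106169 166.12224012]
S [365.71815732 202.92899227]
```

View pics/w1.png

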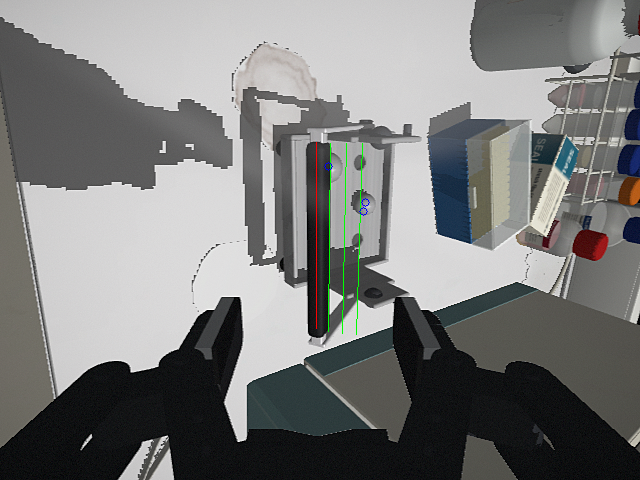

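play_rows([
  [0,-0.001,0.03,0,0,0,0.06],
  [0,-0.001,0.06,0,0,0,0.06],
  [0,-0.001,0.08,0,0,0,0.06],
  [0,-0.001,0.095,0,0,0,0.06],
  [0,-0.001,0.105,0,0,0,0.05],
  [0,-0.001,0.105,0,0,0,0.04],
  [0,-0.001,0.105,0,0,0,0.028],
  [0,-0.001,0.105,0,0,0,0.026],
  [0,-0.001,0.105,0,0,0,0.026],
  [0,-0.001,0.105,0,0,0,0.026],
])

```text
clock: 2.98
position: [0.4902, -0.2549, 0.0921]
ee_rot: [0.207, 0.657, 0.691, 0.217]
contact_force: [-1.5, 0.1, 0.5]
opening: 0.302
gripper_force: 0.0
```

```bash
python3 - <<'E'
from h import *
import cv2
s=bot.read_state();print(s["position"],s["opening"]*.0854,s["contact_force"])
cv2.imwrite("pics/w2.png",optics.read_camera("wrist")[:,:,::-1])
p0=s["position"];r0=rot(s["ee_rot"])
d=lambda h,f:np.radians(35)*(1-h/1.047)
print("err",delta(bar(0)+tool(np.radians(35)).apply([0,0,.005]),tool(np.radians(35))))
def row(h,oy):
    r=tool(d(h,0));return delta(bar(h)+r.apply([0,oy,.005]),r,p0,r0)
for h,o in zip(np.linspace(.05,1.05,24),np.linspace(.0015,.0065,24)):print(round(h,2),row(h,o).tolist())
E
```

```text
[ 0.4902187  -0.25491876  0.09205422] 0.025797470431319344 [-1.45251771  0.07138384  0.4963263 ]
err [-0.0025 -0.0014  0.0003 -0.0014 -0.0005  0.0036]
0.05 [-0.0026, 0.004, -0.0014, 0.0279, -0.0004, 0.0037]
0.09 [-0.0026, 0.0078, -0.0027, 0.0533, -0.0004, 0.0037]
0.14 [-0.0026, 0.0116, -0.0039, 0.0786, -0.0003, 0.0037]
0.18 [-0.0026, 0.0154, -0.0049, 0.104, -0.0003, 0.0037]
0.22 [-0.0026, 0.0193, -0.0058, 0.1294, -0.0002, 0.0037]
0.27 [-0.0027, 0.0232, -0.0064, 0.1547, -0.0002, 0.0037]
0.31 [-0.0027, 0.0272, -0.0069, 0.1801, -0.0001, 0.0037]
0.35 [-0.0027, 0.0312, -0.0073, 0.2055, -0.0001, 0.0037]
0.4 [-0.0027, 0.0351, -0.0074, 0.2308, -0.0001, 0.0037]
0.44 [-0.0027, 0.0391, -0.0074, 0.2562, -0.0, 0.0037]
0.48 [-0.0027, 0.0431, -0.0071, 0.2816, 0.0, 0.0037]
0.53 [-0.0027, 0.047, -0.0068, 0.3069, 0.0001, 0.0037]
0.57 [-0.0028, 0.051, -0.0062, 0.3323, 0.0001, 0.0037]
0.62 [-0.0028, 0.0549, -0.0055, 0.3577, 0.0002, 0.0037]
0.66 [-0.0028, 0.0588, -0.0045, 0.383, 0.0002, 0.0037]
0.7 [-0.0028, 0.0626, -0.0035, 0.4084, 0.0003, 0.0037]
0.75 [-0.0028, 0.0664, -0.0022, 0.4338, 0.0003, 0.0037]
0.79 [-0.0028, 0.0701, -0.0008, 0.4591, 0.0004, 0.0037]
0.83 [-0.0028, 0.0738, 0.0008, 0.4845, 0.0004, 0.0037]
0.88 [-0.0029, 0.0774, 0.0026, 0.5099, 0.0005, 0.0037]
0.92 [-0.0029, 0.0809, 0.0045, 0.5352, 0.0005, 0.0037]
0.96 [-0.0029, 0.0843, 0.0065, 0.5606, 0.0006, 0.0037]
1.01 [-0.0029, 0.0877, 0.0087, 0.586, 0.0006, 0.0037]
1.05 [-0.0029, 0.0909, 0.0111, 0.6113, 0.0007, 0.0037]
```

View pics/w2.png

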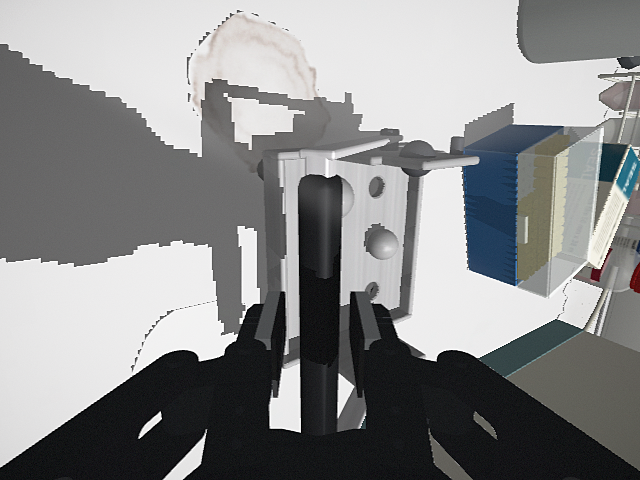

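play_rows([
  [-0.002,0.004,-0.0014,0.028,0,0.003,0.026],
  [-0.0026,0.0078,-0.0027,0.053,0,0.0037,0.026],
  [-0.0026,0.0116,-0.0039,0.079,0,0.0037,0.026],
  [-0.0026,0.0154,-0.0049,0.104,0,0.0037,0.026],
  [-0.0026,0.0193,-0.0058,0.129,0,0.0037,0.026],
  [-0.0027,0.0232,-0.0064,0.155,0,0.0037,0.026],
  [-0.0027,0.0272,-0.0069,0.18,0,0.0037,0.026],
  [-0.0027,0.0312,-0.0073,0.205,0,0.0037,0.026],
  [-0.0027,0.0351,-0.0074,0.231,0,0.0037,0.026],
  [-0.0027,0.0391,-0.0074,0.256,0,0.0037,0.026],
  [-0.0027,0.0431,-0.0071,0.282,0,0.0037,0.026],
  [-0.0027,0.047,-0.0068,0.307,0,0.0037,0.026],
])

```text
clock: 4.03
position: [0.5248, -0.2559, 0.124]
ee_rot: [0.103, 0.683, 0.715, 0.108]
contact_force: [-1.9, -0.3, 1.3]
opening: 0.304
gripper_force: 0.5
```

```bash
python3 - <<'E'
from h import *
import cv2
s=bot.read_state();print(s["position"],s["contact_force"])
cv2.imwrite("pics/w3.png",optics.read_camera("wrist")[:,:,::-1])
c=optics.get_calibration("wrist")
for n,q in(("B",[-.022,.036,.031]),("S",[.022,0,.028])): print(n,proj("wrist",T+Z.apply(q),c))
p0=s["position"];r0=rot(s["ee_rot"])
def row(h,oy):
    r=tool(np.radians(35)*max(0,1-h/1.047));return delta(bar(h)+r.apply([0,oy,.005]),r,p0,r0)
print(row(.53,.004))
for h,o in zip(np.linspace(.57,1.05,12),np.linspace(.004,.0075,12)):print(round(h,2),row(h,o).tolist())
E
```

```text
[ 0.52476801 -0.25592641  0.12403236] [-1.91225934 -0.27214071  1.27870923]
B [297.40122294 185.50265192]
S [363.28806311 236.73226497]
[ 0.0001  0.0006 -0.0004 -0.0014 -0.0004 -0.0006]
0.57 [0.0001, 0.0041, -0.0011, 0.022, -0.0004, -0.0006]
0.61 [0.0001, 0.0081, -0.0015, 0.0474, -0.0004, -0.0006]
0.66 [0.0001, 0.0122, -0.0019, 0.0729, -0.0004, -0.0005]
0.7 [0.0001, 0.0163, -0.002, 0.0984, -0.0004, -0.0005]
0.74 [0.0001, 0.0204, -0.0019, 0.1238, -0.0004, -0.0005]
0.79 [0.0001, 0.0245, -0.0017, 0.1493, -0.0004, -0.0005]
0.83 [0.0001, 0.0286, -0.0013, 0.1747, -0.0005, -0.0005]
0.88 [0.0001, 0.0327, -0.0007, 0.2002, -0.0005, -0.0005]
0.92 [0.0001, 0.0367, 0.0001, 0.2257, -0.0005, -0.0005]
0.96 [0.0001, 0.0407, 0.0011, 0.2511, -0.0005, -0.0005]
1.01 [0.0001, 0.0446, 0.0022, 0.2766, -0.0005, -0.0005]
1.05 [0.0001, 0.0486, 0.0036, 0.3003, -0.0005, -0.0005]
```

View pics/w3.png

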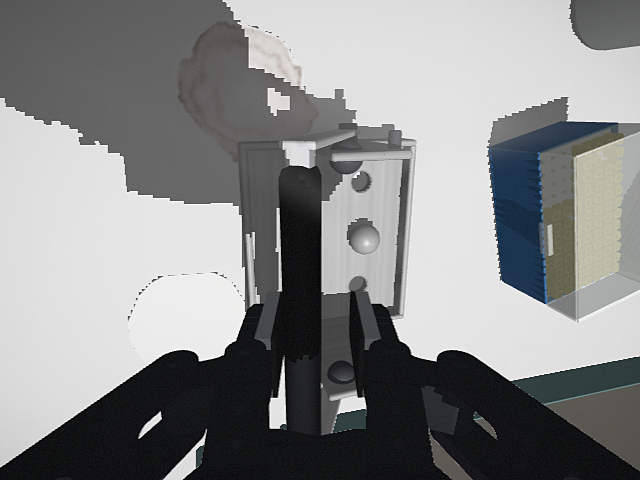

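play_rows([
  [0,0.0041,-0.0011,0.022,0,0,0.026],
  [0,0.0081,-0.0015,0.047,0,0,0.026],
  [0,0.0122,-0.0019,0.073,0,0,0.026],
  [0,0.0163,-0.002,0.098,0,0,0.026],
  [0,0.0204,-0.0019,0.124,0,0,0.026],
  [0,0.0245,-0.0017,0.149,0,0,0.026],
  [0,0.0286,-0.0013,0.175,0,0,0.026],
  [0,0.0327,-0.0007,0.2,0,0,0.026],
  [0,0.0367,0.0001,0.226,0,0,0.026],
  [0,0.0407,0.0011,0.251,0,0,0.026],
  [0,0.0446,0.0022,0.277,0,0,0.026],
  [0,0.0486,0.0036,0.3,0,0,0.026],
])

```text
clock: 5.08
position: [0.5724, -0.2537, 0.1347]
ee_rot: [0.0, 0.69, 0.723, 0.001]
contact_force: [-4.6, -0.9, 3.4]
opening: 0.306
gripper_force: 2.7
```

```bash
python3 - <<'E'
from h import *
import cv2
s=bot.read_state();print(s["position"],s["contact_force"])
r=tool(0)
print("to +0.0085",delta(bar(1.05)+r.apply([0,.0085,.005]),r))
c=optics.get_calibration("wrist");im=optics.read_camera("wrist")[:,:,::-1];cv2.imwrite("pics/w4.png",im)
for n,q in(("B",[-.022,.036,.031]),("S",[.022,0,.028])): print(n,proj("wrist",T+Z.apply(q),c))
for h in (1.0,1.02,1.05):print(h,[proj("wrist",bar(h)+Z.apply([x,y,.0]),c).round(1).tolist() for x,y in((-.006,.06),(.006,.06))])
E
```

```text
[ 0.57241871 -0.25371013  0.13472199] [-4.55804283 -0.8680171   3.36665384]
to +0.0085 [ 0.0001  0.0007 -0.0003  0.001  -0.0009 -0.0002]
B [268.39693541 183.52971671]
S [340.34093178 239.14662467]
1.0 [[261.5, 167.1], [299.7, 167.1]]
1.02 [[267.2, 167.1], [305.4, 167.1]]
1.05 [[275.8, 167.1], [314.0, 167.2]]
```

View pics/w4.png

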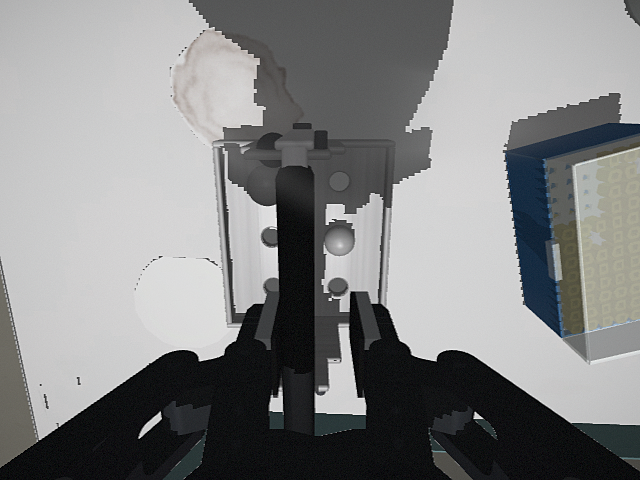

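play_rows([
  [0,0.001,0,0,0,0,0.026],
  [0,0.002,0,0,0,0,0.026],
  [0,0.0025,0,0,0,0,0.026],
  [0,0.0025,0,0,0,0,0.026],
])

```text
clock: 5.47
position: [0.5743, -0.2535, 0.1347]
ee_rot: [0.0, 0.69, 0.723, 0.001]
contact_force: [-3.7, -0.8, 2.1]
opening: 0.306
gripper_force: 2.0
```

play_rows([
  [0,-0.003,0,0,0,0,0.026],
  [0,-0.007,0,0,0,0,0.026],
  [0,-0.01,0,0,0,0,0.026],
  [0,-0.01,0,0,0,0,0.026],
])

```text
clock: 5.8
position: [0.5646, -0.2539, 0.1347]
ee_rot: [0.0, 0.69, 0.724, 0.001]
contact_force: [-0.4, 0.8, -0.5]
opening: 0.306
gripper_force: 0.0
```

```bash
python3 - <<'E'
from h import *
import cv2
s=bot.read_state();print(s["position"],s["contact_force"])
r=tool(0)
print("to bar",delta(bar(1.047)+r.apply([0,0,.005]),r))
c=optics.get_calibration("wrist");im=optics.read_camera("wrist")[:,:,::-1];cv2.imwrite("pics/w5.png",im)
for n,q in(("B",[-.022,.036,.031]),("S",[.022,0,.028])): print(n,proj("wrist",T+Z.apply(q),c))
for h in (.98,1.02,1.05):print(h,[proj("wrist",bar(h)+Z.apply([x,y,.0]),c).round(1).tolist() for x,y in((-.006,.06),(.006,.06))])
E
```

```text
[ 0.56457876 -0.25389154  0.13469576] [-0.41593456  0.80554966 -0.52262036]
to bar [-0.0001 -0.0002 -0.0003  0.0021 -0.0009  0.    ]
B [281.23604203 183.88884795]
S [352.42578491 239.46997821]
0.98 [[280.8, 167.7], [318.9, 167.8]]
1.02 [[292.2, 167.8], [330.4, 167.8]]
1.05 [[300.8, 167.8], [339.0, 167.9]]
```

View pics/w5.png

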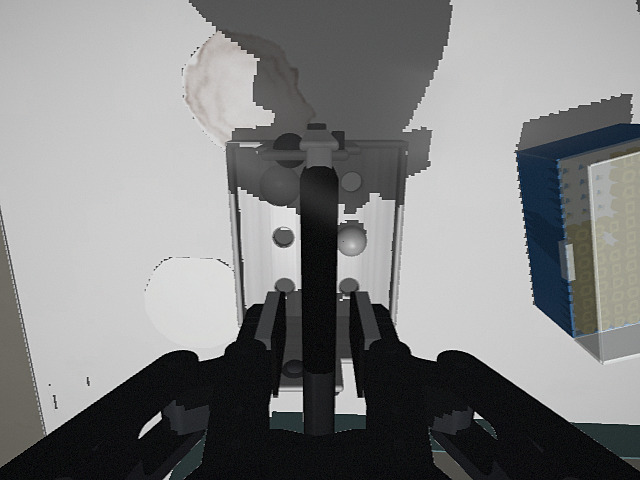

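play_rows([
  [0,0,0,0,0,0,0.02],
  [0,0,0,0,0,0,0.014],
  [0,0,0,0,0,0,0.006],
  [0,0,0,0,0,0,0.004],
  [0,0,0,0,0,0,0.004],
  [0,0,0,0,0,0,0.004],
])

```text
clock: 6.35
position: [0.565, -0.2539, 0.1347]
ee_rot: [0.0, 0.69, 0.724, 0.001]
contact_force: [-1.8, 1.1, 3.5]
opening: 0.127
gripper_force: 58.8
```

play_rows([
  [0,0,-0.001,0,0,0,0.004],
  [0,0,-0.003,0,0,0,0.004],
  [0,0,-0.006,0,0,0,0.004],
  [0,0,-0.01,0,0,0,0.004],
  [0,0,-0.014,0,0,0,0.004],
  [0,0,-0.017,0,0,0,0.004],
  [0,0,-0.019,0,0,0,0.004],
  [0,0,-0.02,0,0,0,0.004],
  [0,0,-0.02,0,0,0,0.004],
])

```text
clock: 7.1
position: [0.5651, -0.2539, 0.1548]
ee_rot: [0.0, 0.69, 0.724, 0.001]
contact_force: [-0.1, -0.2, -9.1]
opening: 0.129
gripper_force: 58.5
```

```bash
python3 - <<'E'
from h import *
import cv2
s=bot.read_state();print(s["position"],s["contact_force"],s["ft_torque"])
c=optics.get_calibration("wrist");im=optics.read_camera("wrist")[:,:,::-1];cv2.imwrite("pics/w6.png",im)
b=s["position"]+np.array([0,0,.005]);
for n,q in(("B",[-.022,.036,.031-.14]),("S",[.022,0,.028-.14])): print(n,proj("wrist",b+Z.apply(q),c))
E
```

```text
[ 0.56506625 -0.25392805  0.15480626] [-0.08322986 -0.15136642 -9.07007031] [-0.00948848 -0.07132588 -0.03957001]
B [281.62853865 183.54528307]
S [352.71583414 239.09943578]
```

View pics/w6.png

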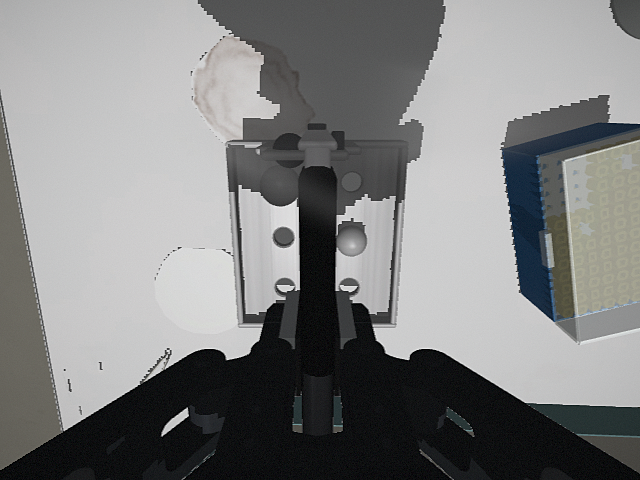

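play_rows([
  [0,0,-0.003,0,0,0,0.004],
  [0,0,-0.01,0,0,0,0.004],
  [0,0,-0.02,0,0,0,0.004],
  [0,0,-0.033,0,0,0,0.004],
  [0,0,-0.047,0,0,0,0.004],
  [0,0,-0.061,0,0,0,0.004],
  [0,0,-0.075,0,0,0,0.004],
  [0,0,-0.088,0,0,0,0.004],
  [0,0,-0.1,0,0,0,0.004],
  [0,0,-0.108,0,0,0,0.004],
  [0,0,-0.113,0,0,0,0.004],
  [0,0,-0.115,0,0,0,0.004],
])

```text
clock: 8.15
position: [0.565, -0.2541, 0.2707]
ee_rot: [0.001, 0.69, 0.724, 0.001]
contact_force: [0.5, -0.1, -8.2]
opening: 0.132
gripper_force: 58.6
```

play_rows([
  [0.002,0,0,0,0,0,0.004],
  [0.006,0.001,0,0,0,0,0.004],
  [0.012,0.001,0,0,0,0,0.004],
  [0.02,0.002,0,0,0,0,0.004],
  [0.03,0.003,0,0,0,0,0.004],
  [0.04,0.005,0,0,0,0,0.004],
  [0.051,0.006,0,0,0,0,0.004],
  [0.062,0.007,0,0,0,0,0.004],
  [0.073,0.009,0,0,0,0,0.004],
  [0.084,0.01,0,0,0,0,0.004],
  [0.095,0.011,0,0,0,0,0.004],
  [0.106,0.012,0,0,0,0,0.004],
])

```text
clock: 9.15
position: [0.5718, -0.1463, 0.2696]
ee_rot: [0.0, 0.69, 0.724, 0.001]
contact_force: [-0.1, -0.5, -9.2]
opening: 0.126
gripper_force: 58.6
```

play_rows([
  [0.011,0.001,0,0,0,0,0.004],
  [0.022,0.003,0,0,0,0,0.004],
  [0.033,0.004,0,0,0,0,0.004],
  [0.044,0.005,0,0,0,0,0.004],
  [0.055,0.006,0,0,0,0,0.004],
  [0.066,0.008,0,0,0,0,0.004],
  [0.077,0.009,0,0,0,0,0.004],
  [0.087,0.01,0,0,0,0,0.004],
  [0.096,0.011,0,0,0,0,0.004],
  [0.104,0.012,0,0,0,0,0.004],
  [0.111,0.013,0,0,0,0,0.004],
  [0.117,0.014,0,0,0,0,0.004],
])

```text
clock: 10.15
position: [0.5803, -0.0293, 0.2697]
ee_rot: [0.0, 0.69, 0.724, 0.001]
contact_force: [0.3, -1.3, -8.7]
opening: 0.127
gripper_force: 58.6
```

```bash
python3 - <<'E'
from h import *
import cv2
s=bot.read_state();print(s["position"],s["contact_force"])
r=tool(0)
print(delta([.583,.0005,.27],r))
E
```

```text
[ 0.58027436 -0.0292576   0.26974374] [ 0.29961089 -1.30235533 -8.70803107]
[ 0.0296  0.0041 -0.0002  0.0015 -0.0008  0.0003]
```

play_rows([
  [0.006,0.001,0,0,0,0,0.004],
  [0.012,0.002,0,0,0,0,0.004],
  [0.018,0.003,0,0,0,0,0.004],
  [0.023,0.004,0,0,0,0,0.004],
  [0.027,0.004,0,0,0,0,0.004],
  [0.029,0.004,0,0,0,0,0.004],
  [0.03,0.004,0,0,0,0,0.004],
  [0.03,0.004,0,0,0,0,0.004],
  [0.03,0.004,0,0,0,0,0.004],
  [0.03,0.004,0,0,0,0,0.004],
  [0.03,0.004,0,0,0,0,0.004],
  [0.03,0.004,0,0,0,0,0.004],
])

```text
clock: 11.15
position: [0.5828, -0.0001, 0.2698]
ee_rot: [0.0, 0.69, 0.723, 0.001]
contact_force: [-0.5, -0.2, -7.1]
opening: 0.124
gripper_force: 58.6
```

```bash
python3 - <<'E'
from h import *
import cv2
s=bot.read_state();print(s["position"],s["contact_force"],abs(s["joint_vel"]).max())
c=optics.get_calibration("wrist")
a=optics.read_camera("side")[150:390,150:470,::-1]; w=optics.read_camera("wrist")[:,:,::-1]
b=s["position"]+np.array([0,0,.005]);
for n,q in(("B",[-.022,.036,.031-.14]),("S",[.022,0,.028-.14])): print(n,proj("wrist",b+Z.apply(q),c))
cv2.imwrite("pics/f.png",np.hstack([cv2.resize(a,(400,300)),cv2.resize(w,(400,300))]))
E
```

```text
[ 5.82804831e-01 -7.78800543e-05  2.69758164e-01] [-0.46888936 -0.15472466 -7.06320961] 0.0020379395988654675
B [281.67665748 183.61705034]
S [352.77704573 239.15481232]
```

View pics/f.png

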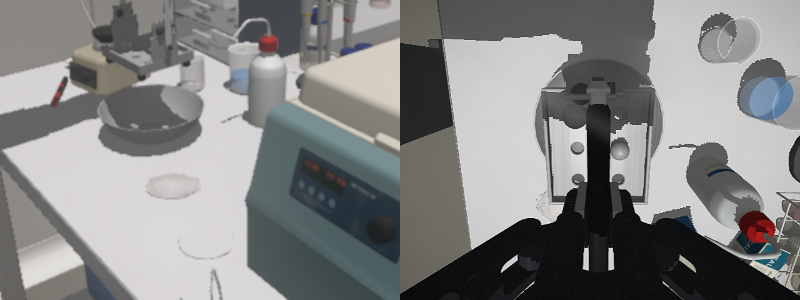

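play_rows([
  [0,0,0,0,0,0,0.004],
  [0,0,0,0,0,0,0.004],
  [0,0,0,0,0,0,0.004],
  [0,0,0,0,0,0,0.004],
])

```text
clock: 11.58
position: [0.5828, 0.0001, 0.2698]
ee_rot: [0.0, 0.69, 0.724, 0.001]
contact_force: [0.2, -0.2, -8.1]
opening: 0.13
gripper_force: 58.6
```

```bash
python3 - <<'E'
from h import *
import cv2
print(bot.read_state()["contact_force"])
g=lambda i:cv2.cvtColor(i,cv2.COLOR_BGR2GRAY)
a=g(cv2.imread("pics/w6.png")); b=g(optics.read_camera("wrist")[:,:,::-1].copy())
for n,(x,y) in(("big",(280,184)),("small",(351,240)),("empty",(283,237))):
    m=cv2.matchTemplate(b[y-35:y+35,x-35:x+35],a[y-22:y+22,x-22:x+22],cv2.TM_CCOEFF_NORMED);print(n,cv2.minMaxLoc(m)[1::2])
E
```

```text
[ 0.17879536 -0.20464018 -8.08914716]
big (0.9463317394256592, (13, 13))
small (0.9309446215629578, (13, 13))
empty (0.9673358798027039, (13, 13))
```

Both balls sit where they did after the lift; the tray is level and still over the bowl.

```bash
python3 -c "
from plant import bot
print(bot.sign_off())"
```

```text
the job is handed in; nothing more can be done
None
```

I swung the handle up into its catch, carried the tray with both balls still in their pockets, and handed in while holding it level and still over the middle of the bowl, about 8 cm above the rim. The catch itself I judged from the handle staying fully upright on its own and through the lift.

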